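Hang the drill-bit tray in the tool crate

ROBOT

A 6-joint arm with a two-finger parallel gripper is mounted at the origin on the work surface. World frame = base frame: x ahead of the robot, y to its left, z up, the work surface at z = 0. Lengths are in m, angles in rad, forces in N, time in s.
With the tool pointing down it reaches from about 0.35 to 0.85 m from the base axis. Payload 8.1 kg.
Tool frame: the origin (TCP) lies on the centre line of the jaws, within the pads' length; the fingertips stand 22 mm ahead of it and the grasp point (between the pads) lies 3 mm ahead of it; z points along the fingers, y is the direction in which the jaws open and shut (so a half turn about z gives the same grasp; the last joint's range is limited). The gripper opens to 93 mm and grips with 3 to 60 N. Pads are 15 mm wide; open, the fingers measure 128 mm over their backs; the gripper's body (75 mm by 188 mm) begins 65 mm behind the grasp point.
Start: joints at [1.149, 0.13, 1.488, -0, 1.523, -0.085], TCP at [0.198, 0.566, 0.241] pointing down, gripper open.
Joint ranges: [-2.96, 2.96], [-0.89, 2.26], [0.02, 2.5], [-1.34, 4.48], [0, 2.73], [-2.66, 2.66]. Speed limits (rad/s): [2.39, 2.39, 2.79, 3.14, 3.14, 3.14].

INTERFACE

Orientations are given as a unit quaternion [w, x, y, z].
In Python, from plant import r, vision gives the robot as it stands. The module is installed in compiled form; this text tells all that it offers.
- The arm moves only by the tool send_rows, never from a script. Its argument "targets" is text: rows parted by semicolons, each of 7 numbers parted by spaces: the turn, a rotation vector about the tool's x, y, z in degrees, then the shift along the tool's x, y, z in cm, then the closure, from 0 (fully open) to 1 (shut). In form: ax ay az dx dy dz fingers; .... A call has 1 to 12 rows; each row is the pose to reach, as a shift and turn from the pose commanded when the call began, along the tool's axes at that moment; what a row does not reach only later rows make up. A row lasts 1/10 s, in which the tool goes at most 50 mm and 8.59 degrees, less where a joint would pass 70% of its speed; a pose out of reach is approached as far as the arm can. A call with a gripper value outside its range is refused whole. The fingers move at their own pace and stop on an object; the grip force is fixed at half the most. Time passes only in rows, so rows that repeat a pose let the fingers close. It gives the time, the measured TCP pose, the force and the opening at its end, in the units of the state.
- r.read_state(): the state, without advancing time (a new reading comes with each control period).
- vision.snapshot(name): name is "side" or "top"; returns a dict with "image" (420x560x3 uint8, red, green, blue), "fx", "fy", "cx", "cy" (pixels), "D" ([k1, k2, p1, p2, k3] as OpenCV has them; the pictures are not rectified), "extrinsics" (4x4, takes a point from camera to world coordinates). Camera axes: x right, y down, z forward; pixel columns grow to the right and rows downward; lengths in m; the calibration is good to about 2 mm. A picture is of the moment at which its call begins. There is no depth.
- r.close_job(): hands the job in, once; it reports no verdict.
The state is a dict: "t": time; "joint_positions": joint angles; "qd": joint speeds; "tau": joint torques, N m; "position": TCP position; "tcp_rot": TCP orientation; "ft_force": force on the tool from outside, world axes, zero at the start; "torque": the same for the moment, N m; "width": finger opening in m.
Only numpy, scipy, OpenCV 4.12 (cv2) and the standard library are available. Lean on these libraries where they do the work, as an engineer would, in place of code of your own. Each camera call takes 0.05 s, during which the arm holds its last target. There are 200 camera calls.

TASK

Pick up the red drill-bit tray and hook its bent lip over the front board (the one nearest the robot) of the wooden crate so that the tray hangs inside; feel along the board's top edge for the routed notch and let the lip down into it until it sits fully home, so that it cannot slide about when the crate is carried. Go gently: do not drop or force the tray, keep hold of it until it is home, then let go, and leave the other things where they are.

Things in the scene. Friction and masses are not known exactly. Their poses are not given: they have to be found in the camera images.
- crate: Fixed open wooden crate, 250 (its x) x 340 (y) mm. Origin: centre of its underside, z up; the notched front board is at its -x side, towards the robot. Floor inside 15 mm up. Corner posts 30 x 45 mm (x, y), 122 mm high, centred at x = +-110, y = +-147.5 mm; between them the front board is free for y = -125 to 125 mm. Nothing of it moves or yields.
- rim (a point): Point on the crate at the middle of the front board's top edge (crate x = -110, y = 0, z = 112 mm); axes as the crate's. The board is 12 mm thick. A notch (44 mm long in y, 8 mm deep, dark floor) is cut through the edge from above. Cut by hand, its centre lies anywhere within 30 mm along y either side of this point: no measured pose gives it, find it by eye or feel.
- tray: Loose red folded-steel tray with drill bits, 0.24 to 0.39 kg, standing on the bench. Origin: centre of the underside, z up, lip at its -x side. Trough 70 (x) x 130 (y) mm, walls 30 mm high, 45 mm at the back (outer face at x = -35 mm). Bits in two black blocks at y = +-47 mm reach z = 67 mm; the middle 60 mm of the trough (in y) is empty, room for a finger.
- hook (a point): Middle of the underside of the tray's bent lip: tray x = -43, y = 0, z = 72 mm; axes as the tray's. A strap 40 mm wide (y) rises from the back plate, bends out (3 mm thick) and ends in a leg down to z = 57 mm. Slot between strap and leg 16 mm wide. Outside the lip is 22 mm in x, z = 57 to 75 mm: pinch it there from above. At rim height it rides on the edge; 8 mm lower it is home.
- battery: Bystander: black and green power-tool battery, 72 x 105 x 62 mm, 0.5 kg, loose on the crate's floor in its far half. Origin: centre of its underside.
- jar: Bystander: closed amber glass jar, 60 mm diameter, 75 mm high, loose on the crate's floor in its far half. Origin: centre of its underside.
- tape: Bystander: roll of blue tape lying flat on the bench on the trough side of the tray, 100 mm diameter, 40 mm high. Origin: centre of its underside.
Things that resemble listed ones, but are neither listed nor needed, are in the scene too. Several things have the shape of the tray; the one meant has the colours described above.

How it is judged:
On the way:
1. the lip is fully down in the notch while the tray is still held (z of hook in the frame of crate below 0.1065 m and x of hook in the frame of crate between -0.1145 and -0.1055 m and x of tray in the frame of crate above -0.09 m and y of hook in the frame of crate between -0.034 and 0.034 m and contact force between the fingers and tray above 1 N), for 0.2 s.
At the end, for the whole second after the job is handed in: The tray hangs inside the crate with its lip over the front board and home in the notch: the underside of the bend within 2.5 mm of the notch floor, over the board within 4.5 mm, within 34 mm of the board's middle along it, the tray upright within 0.16 rad and at rest (z of hook in the frame of crate between 0.101 and 0.1065 m and x of hook in the frame of crate between -0.1145 and -0.1055 m and x of tray in the frame of crate above -0.09 m and y of hook in the frame of crate between -0.034 and 0.034 m and angle between tray's own z axis and vertical below 0.16 rad and linear speed of tray below 0.01 m/s and angular speed of tray below 0.1 rad/s); the robot touches nothing.
It fails at once if the tray and the crate press on one another with more than 35 N (contact force between tray and crate above 35 N).
It fails at once if the battery is moved by more than 10 mm (distance of battery from where it was at the start of the episode above 0.01 m).
It fails at once if the jar is moved by more than 10 mm (distance of jar from where it was at the start of the episode above 0.01 m).
It fails at once if the tape is moved by more than 15 mm (distance of tape from where it was at the start of the episode above 0.015 m).
It also fails if it takes over 72 s, if anything falls off the work surface, if the arm or the gripper's body presses on something with over 40 N, if the wrist force passes 120 N, or if a joint passes its speed limit or range.

## Working session

There is one attempt and no reset: what is moved stays moved. The work goes in short steps, Python scripts to look and compute and a tool call to move; the robot and the scene stay as the last step left them, time stands still between calls to the robot, and variables do not carry over. Pictures are saved under pics/ and viewed, about 8 in all and at most 12, crops included, and the job is handed in when it is done.

Besides the shell and the picture viewer there is one more tool, called after "Request:" as name(argument=value, ...) on one line, values as JSON. send_rows: Moves the arm, as the interface text tells. Its arguments: {"type":"object","properties":{"targets":{"type":"string"}},"required":["targets"]}

```bash
mkdir -p pics; cat > h.py <<'E'
import numpy as np, cv2
from plant import r, vision
def snap(n):
    s=vision.snapshot(n); s['K']=np.array([[s['fx'],0,s['cx']],[0,s['fy'],s['cy']],[0,0,1]]); s['D']=np.array(s['D']); s['E']=np.array(s['extrinsics']); return s
def onplane(s,uv,z):
    p=cv2.undistortPoints(np.array(uv,float).reshape(-1,1,2),s['K'],s['D']).reshape(-1,2)
    d=np.c_[p,np.ones(len(p))]@s['E'][:3,:3].T; o=s['E'][:3,3]
    return o+d*((z-o[2])/d[:,2])[:,None]
def proj(s,P):
    Ei=np.linalg.inv(s['E']); rv=cv2.Rodrigues(Ei[:3,:3])[0]
    return cv2.projectPoints(np.array(P,float).reshape(-1,1,3),rv,Ei[:3,3],s['K'],s['D'])[0].reshape(-1,2)
def save(s,n,crop=None,k=1):
    im=s['image'][:,:,::-1]
    if crop: x0,y0,x1,y1=crop; im=im[y0:y1,x0:x1]
    cv2.imwrite('pics/'+n,cv2.resize(im,None,fx=k,fy=k,interpolation=cv2.INTER_CUBIC))
E
python3 - <<'E'
from h import *
for n in('top','side'):
    s=snap(n); save(s,n+'0.png'); print(n,s['fx'],s['E'].round(3).tolist())
    np.save(n+'0.npy',s['image'])
print(r.read_state())
E
```

```text
top 451.42892787134616 [[-0.015, -0.997, 0.079, 0.52], [-1.0, 0.015, -0.002, 0.038], [0.0, -0.079, -0.997, 1.019], [0.0, 0.0, 0.0, 1.0]]
side 419.35172779187917 [[0.988, -0.095, 0.119, 0.492], [-0.152, -0.579, 0.801, -0.662], [-0.007, -0.81, -0.587, 0.626], [0.0, 0.0, 0.0, 1.0]]
{'t': 0.1, 'joint_positions': array([ 1.14860389e+00,  1.31075932e-01,  1.48916025e+00,  3.68414489e-06,
        1.52301485e+00, -8.53709184e-02]), 'qd': array([ 1.22666986e-04,  7.70006757e-04, -2.35559535e-03,  3.66941182e-04,
        9.77962898e-05, -2.75598903e-04]), 'tau': array([ 7.64708748e-04, -5.61341929e+01, -4.93092656e+01,  7.69345346e-02,
        2.93512386e-02, -1.36216985e-05]), 'position': array([0.19805802, 0.56586203, 0.23970369]), 'tcp_rot': array([-2.09963190e-04,  1.67615835e-01,  9.85852040e-01, -8.02171195e-04]), 'ft_force': array([-0.3540447 ,  0.41407198,  0.24586773]), 'torque': array([-0.03008437,  0.02050097, -0.04981436]), 'width': 0.09287183621288513}
```

View pics/top0.png

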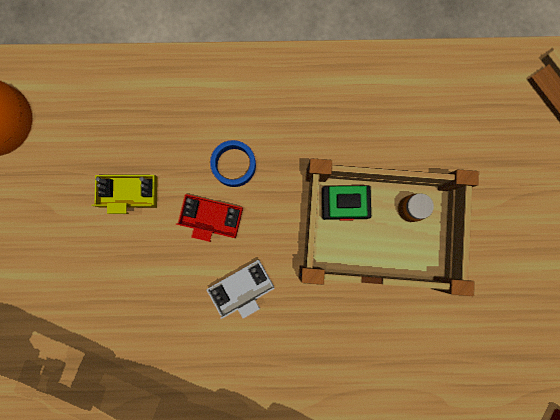

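View pics/side0.png

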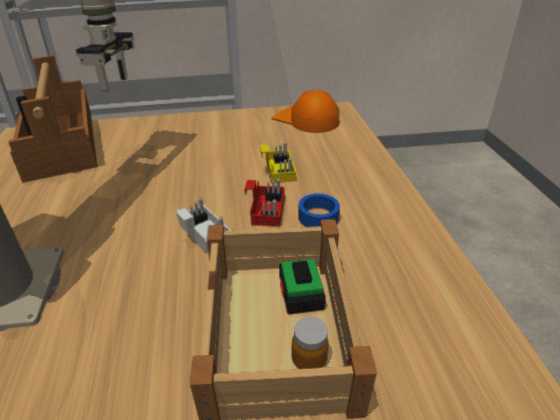

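The top view shows the crate with posts near (320,166), (467,178), (312,275) and (462,287). There is a dark spot on the front board at about (372,279), probably the notch. Three things have the tray's shape: yellow (126,191), white (241,287) and red (211,216). I choose red by the description and check it in a crop.

```bash
python3 - <<'E'
import cv2,numpy as np
im=np.load('top0.npy')[:,:,::-1]
a=cv2.resize(im[180:260,165:265],None,fx=5,fy=5,interpolation=cv2.INTER_CUBIC)
b=cv2.resize(im[255:305,290:490],None,fx=4,fy=4,interpolation=cv2.INTER_CUBIC)
o=np.zeros((600,800,3),np.uint8); o[:200]=b; o[200:600,:500]=a
cv2.imwrite('pics/crop1.png',o)
E
```

```text
(no output)
```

View pics/crop1.png

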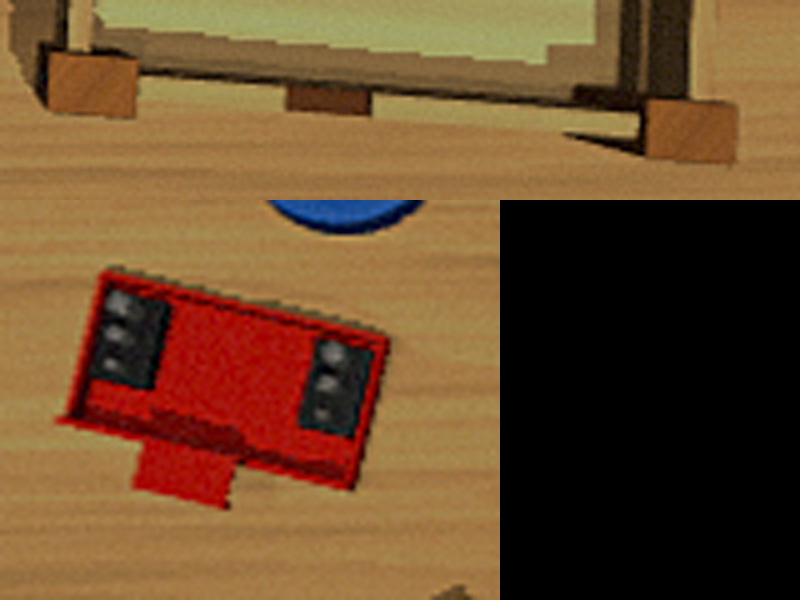

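The crop confirms the red tray: red, with two black blocks. Its lip's outer edge runs (191.6,237.6) to (210.6,241.6), on the robot side. The notch is the dark brown patch at u 361.5–382.7, v 277–284.

```bash
cat > m.py <<'E'
from h import *
s=snap('top'); im=np.load('top0.npy')
hsv=cv2.cvtColor(im,cv2.COLOR_RGB2HSV)
# posts: brown patches near known pixels
P=[]
for (u,v) in [(320,166),(467,178),(312,275),(462,287)]:
    w=hsv[v-20:v+20,u-22:u+22]; m=((w[...,0]<14)&(w[...,1]>110)&(w[...,2]>90)).astype(np.uint8)
    n,l,st,c=cv2.connectedComponentsWithStats(m); i=1+st[1:,4].argmax()
    P.append((u-22+c[i][0],v-20+c[i][1])); print('post',np.round(P[-1],2),st[i])
W=onplane(s,P,0.122); print(W.round(4))
C=W.mean(0); e=(W[0]+W[2]-W[1]-W[3]); yaw=np.arctan2(e[1],e[0])-np.pi/2
ex=W[0]+W[1]-W[2]-W[3]; print('crate c',C.round(4),'yaw',np.degrees(yaw),np.degrees(np.arctan2(ex[1],ex[0])),'dist',np.linalg.norm(e)/2,np.linalg.norm(ex)/2)
R=np.array([[np.cos(yaw),-np.sin(yaw)],[np.sin(yaw),np.cos(yaw)]])
cr=lambda p:(p[:,:2]-C[:2])@R
N=onplane(s,[(361.5,276.8),(361.7,283),(382.75,277.5),(382.7,283.8)],0.104); print('notch in crate',cr(N).round(4))
T=onplane(s,[(361.3,276),(361.3,280),(382.9,280)],0.112); print('notch ends at 112',cr(T).round(4))
cp=lambda x,y:(165+x/5,180+(y-200)/5)
L=onplane(s,[cp(133,488),cp(228,508)],.075); print('lip',L.round(4), np.linalg.norm(L[0]-L[1]))
B=onplane(s,[cp(60,418),cp(352,488)],.045); F=onplane(s,[cp(105,268),cp(388,340)],.03); print(B.round(4),F.round(4))
for q in(L,B,F): d=q[0]-q[1]; print('yaw',np.degrees(np.arctan2(d[1],d[0]))-90,np.linalg.norm(d))
E
python3 m.py
```

```text
post [324.22 164.24] [19 14 15 11 59]
post [467.29 175.87] [14 12 20 14 93]
post [312.09 274.68] [13 14 18 15 56]
post [464.07 285.1 ] [19 14 11 10 42]
[[ 0.6811 -0.0595  0.122 ]
 [ 0.6531 -0.3453  0.122 ]
 [ 0.4614 -0.0305  0.122 ]
 [ 0.4369 -0.3284  0.122 ]]
crate c [ 0.5581 -0.1909  0.122 ] yaw -5.147741147317705 -6.009973960556615 dist 0.29301739232623986 0.2191669551925989
notch in crate [[-0.1085  0.0504]
 [-0.1208  0.0493]
 [-0.1067  0.0078]
 [-0.1192  0.0072]]
notch ends at 112 [[-0.1065  0.0524]
 [-0.1144  0.0519]
 [-0.1112  0.0091]]
lip [[0.5389 0.2157 0.075 ]
 [0.53   0.1761 0.075 ]] 0.040592749339838245
[[0.5702 0.2528 0.045 ]
 [0.5381 0.1271 0.045 ]] [[0.6368 0.2365 0.03  ]
 [0.6031 0.1121 0.03  ]]
yaw -12.713847104562618 0.040592749339838245
yaw -14.31299596605426 0.12978013141597636
yaw -15.165853658076372 0.12885396157804538
```

```bash
python3 - <<'E'
import re
t=open('m.py').read()
t=t.replace("m=((w[...,0]<14)&(w[...,1]>110)&(w[...,2]>90)).astype(np.uint8)","m=cv2.morphologyEx(((w[...,0]<16)&(w[...,1]>105)&(w[...,2]>75)).astype(np.uint8),cv2.MORPH_OPEN,np.ones((3,3)));m=cv2.morphologyEx(m,cv2.MORPH_CLOSE,np.ones((5,5)))")
t=t.replace("P.append((u-22+c[i][0],v-20+c[i][1]))","P.append((u-22+st[i][0]+st[i][2]/2-.5,v-20+st[i][1]+st[i][3]/2-.5))")
open('m.py','w').write(t)
import cv2,numpy as np
im=np.load('top0.npy');h=cv2.cvtColor(im,cv2.COLOR_RGB2HSV)
for v in(271,276,281):print(h[v,300:328:2].tolist())
E
python3 m.py
```

```text
[[176, 255, 22], [15, 188, 111], [15, 197, 141], [14, 182, 150], [14, 194, 133], [14, 185, 143], [14, 191, 139], [14, 201, 132], [13, 174, 132], [13, 187, 131], [13, 190, 138], [14, 182, 140], [13, 185, 109], [16, 132, 93]]
[[6, 135, 36], [15, 187, 135], [14, 185, 139], [13, 181, 144], [14, 176, 142], [13, 179, 138], [14, 193, 132], [14, 184, 133], [13, 188, 136], [14, 198, 138], [14, 176, 142], [14, 183, 139], [20, 137, 123], [25, 124, 161]]
[[18, 151, 123], [12, 191, 131], [13, 188, 140], [12, 177, 138], [12, 184, 133], [13, 186, 130], [15, 181, 135], [16, 210, 136], [14, 184, 143], [14, 195, 137], [14, 179, 144], [12, 176, 142], [16, 153, 153], [17, 144, 165]]
post [320. 166.] [ 11  13  23  15 308]
post [467. 177.] [ 11  12  23  15 318]
post [313.  275.5] [ 12  13  23  16 330]
post [462.5 287.5] [ 12  13  22  16 332]
[[ 0.6777 -0.051   0.122 ]
 [ 0.6508 -0.3446  0.122 ]
 [ 0.4598 -0.0322  0.122 ]
 [ 0.4322 -0.3251  0.122 ]]
crate c [ 0.5551 -0.1882  0.122 ] yaw -5.299169149184831 -5.00105664709681 dist 0.2944968747426563 0.21906521590344055
notch in crate [[-0.1054  0.0477]
 [-0.1177  0.0465]
 [-0.1035  0.0051]
 [-0.116   0.0045]]
notch ends at 112 [[-0.1034  0.0497]
 [-0.1113  0.0492]
 [-0.108   0.0064]]
lip [[0.5389 0.2157 0.075 ]
 [0.53   0.1761 0.075 ]] 0.040592749339838245
[[0.5702 0.2528 0.045 ]
 [0.5381 0.1271 0.045 ]] [[0.6368 0.2365 0.03  ]
 [0.6031 0.1121 0.03  ]]
yaw -12.713847104562618 0.040592749339838245
yaw -14.31299596605426 0.12978013141597636
yaw -15.165853658076372 0.12885396157804538
```

```bash
cat >> h.py <<'E'
from scipy.spatial.transform import Rotation as Ro
def delta(target,ydeg):
    "tool turn (deg) and shift (cm) to TCP target, tool straight down with its y axis at world angle ydeg"
    st=r.read_state(); q=st['tcp_rot']; A=Ro.from_quat([q[1],q[2],q[3],q[0]])
    a=np.radians(ydeg); y=np.array([np.cos(a),np.sin(a),0]); z=np.array([0,0,-1.]); B=Ro.from_matrix(np.c_[np.cross(y,z),y,z])
    print('turn',np.degrees((A.inv()*B).as_rotvec()).round(2),'shift cm',(A.inv().apply(np.array(target)-st['position'])*100).round(2),'F',st['ft_force'].round(2),'w',round(st['width'],4),'t',st['t'])
E
python3 -c "
from h import *
delta((.5453,.193,.15),-14.5)"
```

```text
turn [-6.00e-02  4.00e-02  8.52e+01] shift cm [-45.09 -23.72   9.02] F [-0.04 -0.51 -0.56] w 0.0926 t 0.2
```

Request:
send_rows(targets="0 0 85.2 -45.1 -23.7 9 0;0 0 85.2 -45.1 -23.7 9 0;0 0 85.2 -45.1 -23.7 9 0;0 0 85.2 -45.1 -23.7 9 0;0 0 85.2 -45.1 -23.7 9 0;0 0 85.2 -45.1 -23.7 9 0;0 0 85.2 -45.1 -23.7 9 0;0 0 85.2 -45.1 -23.7 9 0;0 0 85.2 -45.1 -23.7 9 0;0 0 85.2 -45.1 -23.7 9 0;0 0 85.2 -45.1 -23.7 9 0;0 0 85.2 -45.1 -23.7 9 0")

```text
t: 1.4
position: [0.5464, 0.1914, 0.1496]
tcp_rot: [-0.0, 0.791, 0.611, -0.001]
ft_force: [-0.3, -0.3, -0.5]
width: 0.0927
```

```bash
python3 -c "
from h import *
delta((.5453,.193,.071),-14.5)
s=snap('side'); save(s,'s1.png',(200,110,380,260),4); print(proj(s,[(.5453,.193,.075)]))"
```

```text
turn [-0.07  0.06 -0.12] shift cm [ 0.14 -0.14  7.86] F [-0.3  -0.26 -0.47] w 0.0927 t 1.4
[[248.53235473 185.03271763]]
```

View pics/s1.png

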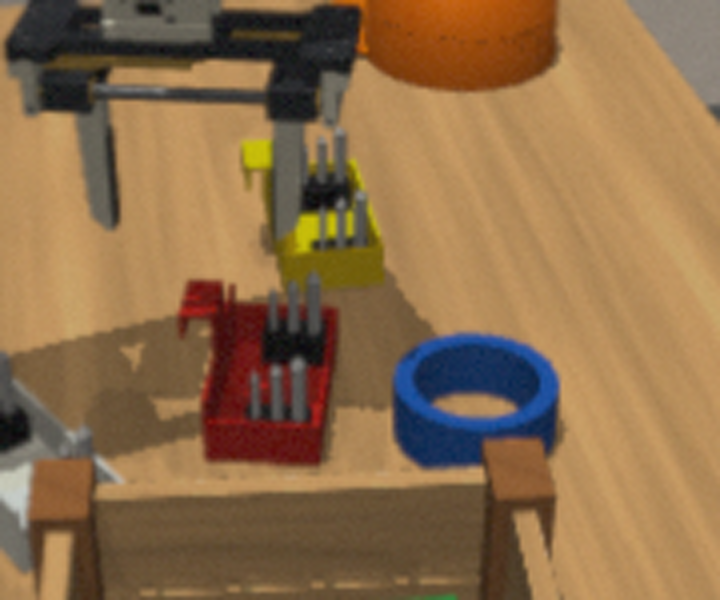

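The side view shows the red tray's lip at crop (203,297), about pixel (251,184), beneath and between the open fingers with the jaws along tray x. Next I go down.

Request:
send_rows(targets="0 0 0 0.1 0 4 0;0 0 0 0.1 0 6.5 0;0 0 0 0.1 0 7.9 0;0 0 0 0.1 0 7.9 0;0 0 0 0.1 0 7.9 0.5;0 0 0 0.1 0 7.9 0.7;0 0 0 0.1 0 7.9 1;0 0 0 0.1 0 7.9 1;0 0 0 0.1 0 7.9 1;0 0 0 0.1 0 7.9 1;0 0 0 0.1 0 7.9 1;0 0 0 0.1 0 7.9 1")

```text
t: 2.65
position: [0.5459, 0.1945, 0.0716]
tcp_rot: [-0.0, 0.791, 0.612, -0.0]
ft_force: [-0.6, 1.0, -0.6]
width: 0.0336
```

Request:
send_rows(targets="0 0 0 0 0 0 1;0 0 0 0 0 0 1;0 0 0 0 0 0 1;0 0 0 0 0 0 1;0 0 0 0 0 0 1")

```text
t: 3.15
position: [0.5459, 0.1945, 0.0716]
tcp_rot: [0.0, 0.791, 0.612, 0.0]
ft_force: [1.4, 0.1, -0.9]
width: 0.0217
```

Request:
send_rows(targets="0 0 0 0 0 -0.5 1;0 0 0 0 0 -1 1;0 0 0 0 0 -2 1;0 0 0 0 0 -4 1;0 0 0 0 0 -4 1;0 0 0 0 0 -4 1")

```text
t: 3.75
position: [0.5465, 0.1947, 0.1125]
tcp_rot: [0.0, 0.791, 0.612, 0.001]
ft_force: [-0.8, 0.1, -4.0]
width: 0.0219
```

```bash
python3 -c "
from h import *
s=snap('side'); save(s,'s2.png',(200,110,380,260),4); delta((.5453,.193,.2),-14.5)"
```

```text
turn [ 0.   -0.01  0.  ] shift cm [-0.16 -0.01 -8.85] F [-0.39  0.45 -3.01] w 0.0221 t 3.8
```

View pics/s2.png

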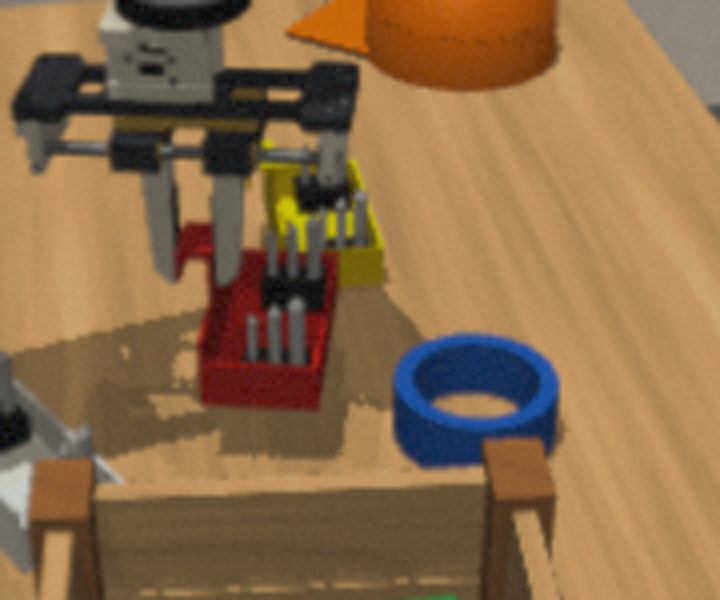

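Tray held, level, clear of the bench at crop (265,330). I'll lift and carry it over the front board.

```bash
python3 -c "
from h import *
a=np.radians(-5.2);R=np.array([[np.cos(a),-np.sin(a)],[np.sin(a),np.cos(a)]])
p=np.array([.5551,-.1882])+R@[-.110,.027]; print(p)
delta((p[0],p[1],.22),-5.2)"
```

```text
[ 0.4479998  -0.15134154]
turn [ 0.01 -0.   -9.3 ] shift cm [-35.94  -0.81 -10.86] F [-0.39  0.45 -3.01] w 0.0221 t 3.8
```

Request:
send_rows(targets="0 0 0 0 0 -2.5 1;0 0 0 0 0 -5 1;0 0 0 0 0 -7.5 1;0 0 0 0 0 -10 1;0 0 -1 -2 0 -10.8 1;0 0 -2 -5 -0.1 -10.8 1;0 0 -3 -8 -0.2 -10.8 1;0 0 -4 -11 -0.2 -10.8 1;0 0 -5 -14 -0.3 -10.8 1;0 0 -6 -17 -0.4 -10.8 1;0 0 -7 -20 -0.5 -10.8 1;0 0 -8 -23 -0.6 -10.8 1")

```text
t: 5.0
position: [0.4814, -0.0276, 0.2184]
tcp_rot: [-0.001, 0.746, 0.666, -0.001]
ft_force: [-0.0, 0.8, -2.8]
width: 0.0215
```

```bash
python3 -c "
from h import *
delta((.448,-.1513,.21),-5.2)"
```

```text
turn [-0.1  -0.   -1.25] shift cm [-12.66  -1.92   0.84] F [-0.03  0.79 -2.79] w 0.0215 t 5.0
```

Request:
send_rows(targets="0 0 -1.2 -3 -0.5 0 1;0 0 -1.2 -6 -1 0 1;0 0 -1.2 -9 -1.5 0 1;0 0 -1.2 -11 -1.9 0 1;0 0 -1.2 -12.6 -1.9 0.4 1;0 0 -1.2 -12.6 -1.9 0.8 1;0 0 -1.2 -12.6 -1.9 0.8 1;0 0 -1.2 -12.6 -1.9 0.8 1")

```text
t: 5.8
position: [0.4491, -0.1489, 0.211]
tcp_rot: [-0.001, 0.739, 0.674, -0.0]
ft_force: [0.3, 1.2, -2.7]
width: 0.0217
```

```bash
python3 -c "
from h import *
delta((.448,-.1513,.14),-5.2)
s=snap('top'); save(s,'t3.png',(290,150,490,300),4)
print(proj(s,[(.448,-.1513,.21),(.448,-.1513,.112)]))"
```

```text
turn [-0.07 -0.04 -0.07] shift cm [-0.25 -0.08  7.1 ] F [ 0.3   1.24 -2.72] w 0.0217 t 5.8
[[384.26162432 284.52971928]
 [372.55487796 280.2623864 ]]
```

View pics/t3.png

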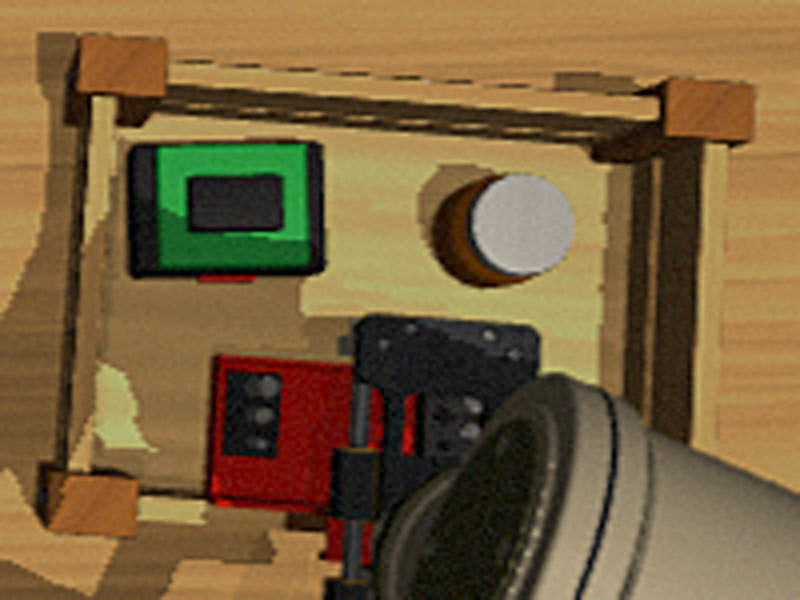

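Top view: the tray is level and parallel to the crate, with its lip at crop (345,545) just outside the front board. The battery and jar are clear. Next I lower it to just above the board and check from the side.

Request:
send_rows(targets="0 0 0 -0.2 -0.1 1.5 1;0 0 0 -0.2 -0.1 3 1;0 0 0 -0.2 -0.1 4.5 1;0 0 0 -0.2 -0.1 6 1;0 0 0 -0.2 -0.1 7.3 1;0 0 0 -0.2 -0.1 7.3 1;0 0 0 -0.2 -0.1 7.3 1")

```text
t: 6.55
position: [0.4479, -0.1515, 0.1384]
tcp_rot: [-0.0, 0.739, 0.674, -0.0]
ft_force: [0.6, -0.0, -2.6]
width: 0.0218
```

```bash
python3 -c "
from h import *
delta((.448,-.1513,.104),-5.2)
s=snap('side'); save(s,'s4.png',(190,215,360,345),4.7)
s2=snap('top'); np.save('t4.npy',s2['image']); save(s2,'t4.png',(330,225,430,300),8)
print(proj(s,[(.448,-.1513,.112),(.448,-.1513,.137)]),proj(s2,[(.448,-.1513,.137)]))"
```

```text
turn [-0.05 -0.02 -0.1 ] shift cm [0.02 0.01 3.44] F [ 0.64 -0.01 -2.63] w 0.0218 t 6.55
[[209.34618948 281.14220428]
 [207.72965472 270.51127487]] [[375.29221204 281.26015025]]
```

View pics/s4.png

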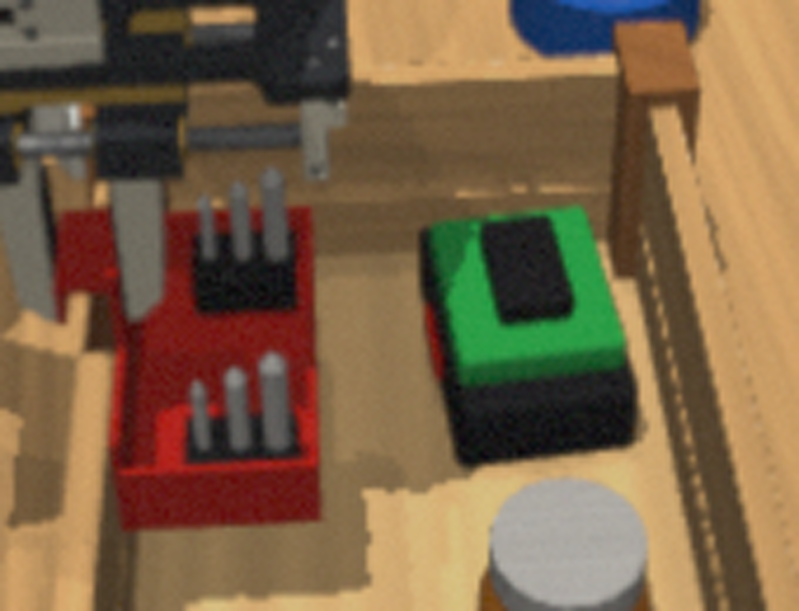

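```bash
python3 -c "
from h import *
s=snap('side')
a=np.radians(-5.2);R=np.array([[np.cos(a),-np.sin(a)],[np.sin(a),np.cos(a)]])
c=lambda x,y,z:np.r_[np.array([.5551,-.1882])+R@[x,y],z]
for n,p in {'notch-yend out':(-.116,.005,.112),'in':(-.104,.005,.112),'lip near top out':(-.121,.007,.1415),'near leg bottom out':(-.121,.007,.1235),'leg bottom in':(-.118,.007,.1235),'board top out -50':(-.116,-.05,.112),'in':(-.104,-.05,.112),'trayfloor front near':(-.032,-.038,.0665),'back near top':(-.102,-.038,.1115),'front near top':(-.032,-.038,.0965)}.items():
  print(n,((proj(s,[c(*p)])[0]-[190,215])*4.7).round(0))
"
```

```text
notch-yend out [ 69. 357.]
in [ 93. 480.]
lip near top out [ 45. 294.]
near leg bottom out [ 52. 331.]
leg bottom in [ 60. 330.]
board top out -50 [ 57. 481.]
trayfloor front near [317. 527.]
back near top [102. 452.]
front near top [313. 471.]
```

View pics/t4.png

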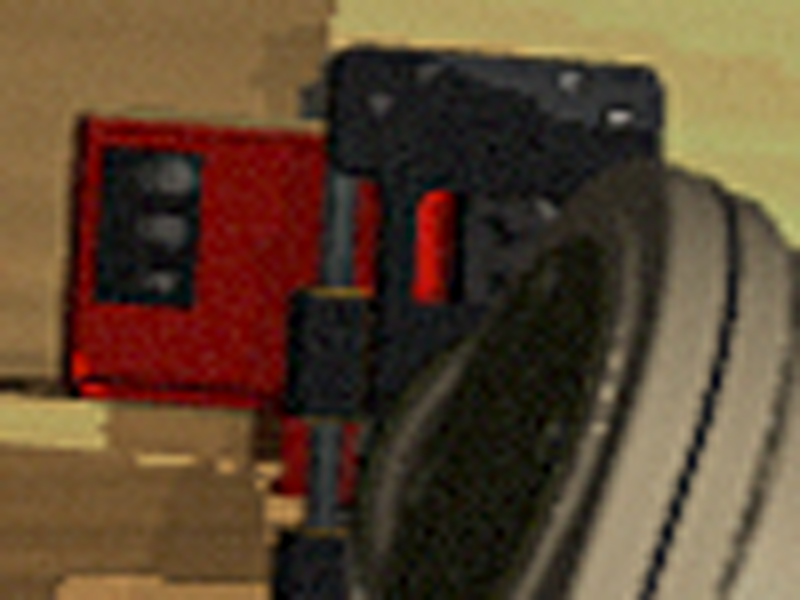

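Side view: the tray's back wall is just inside the board and the lip is just above it. The near end of the notch is at crop (95,350) and lines up with the lip. Top crop: the tray's left corners are at (75,395) and (85,118), and the board top spans rows 398–445 at column 40.

```bash
python3 -c "
from h import *
s=snap('top')
a=np.radians(-5.2);R=np.array([[np.cos(a),-np.sin(a)],[np.sin(a),np.cos(a)]])
cr=lambda p:((p[:,:2]-[.5551,-.1882])@R).round(4)
q=lambda x,y:(330+x/8-.44,225+y/8-.44)
print('board edges',cr(onplane(s,[q(40,396),q(40,442)],.112)))
print('tray back-left',cr(onplane(s,[q(72,396)],.1115)),'front-left',cr(onplane(s,[q(80,117)],.0965)), 'expect y .092 x -.102,-.032')
im=cv2.cvtColor(np.load('t4.npy'),cv2.COLOR_RGB2GRAY).astype(float)
for u in (333,335,337): print(u,im[268:288,u].astype(int))
im=cv2.cvtColor(np.load('top0.npy'),cv2.COLOR_RGB2HSV)
for v in(278,280,282): print(v,im[v,355:390,2])
"
```

```text
board edges [[-0.1035  0.1032]
 [-0.1149  0.1025]]
tray back-left [[-0.103   0.0952]] front-left [[-0.0332  0.0956]] expect y .092 x -.102,-.032
333 [113  97  98 104  53  38  85 159 156 157 155 159 126  89  92  98  93  84
  88  85]
335 [110 102  97 101  57  57  66 154 154 158 156 157 144  95  94  93  88  91
  91  86]
337 [ 78  67  57  64  38  38  60 152 160 158 156 152 158  93  95  95  88  86
  93  92]
278 [169 166 164 171 169 176 128  82  87  89  87  88  91  89  90  86  88  82
  83  86  82  89  83  81  83  87  63  38 112 116 100 101  84  62  69]
280 [163 163 163 163 165 157 106  83  87  89  86  89  88  88  91  87  87  87
  87  85  88  86  89  94  87  94  70  30 144 169 172 167 164 167 172]
282 [163 162 163 165 171 169 121  91  99  98  78  69  76  73  73  76  74  77
  79  76  81  80  82  75  85  86  59  53 143 170 164 161 163 162 165]
```

Both views put the board about 1.8 mm further +x than assumed, and the tray about 1.5 mm too far +y. I'll correct both and lower gently.

Request:
send_rows(targets="0 0 0 -0.15 0.18 0 1;0 0 0 -0.15 0.18 0.5 1;0 0 0 -0.15 0.18 0.9 1;0 0 0 -0.15 0.18 1.2 1;0 0 0 -0.15 0.18 1.5 1;0 0 0 -0.15 0.18 1.7 1;0 0 0 -0.15 0.18 1.9 1;0 0 0 -0.15 0.18 1.9 1")

```text
t: 7.55
position: [0.4496, -0.1531, 0.1193]
tcp_rot: [-0.0, 0.739, 0.674, -0.0]
ft_force: [0.0, 0.2, -3.5]
width: 0.022
```

Straddling the board without contact. Now slowly toward the edge.

Request:
send_rows(targets="0 0 0 0 0 0.2 1;0 0 0 0 0 0.4 1;0 0 0 0 0 0.5 1;0 0 0 0 0 0.6 1;0 0 0 0 0 0.6 1")

```text
t: 8.05
position: [0.4497, -0.1532, 0.1135]
tcp_rot: [-0.0, 0.739, 0.674, -0.0]
ft_force: [-0.3, -0.5, -2.8]
width: 0.022
```

Request:
send_rows(targets="0 0 0 0 0 0.05 1;0 0 0 0 0 0.1 1;0 0 0 0 0 0.15 1;0 0 0 0 0 0.2 1;0 0 0 0 0 0.2 1")

```text
t: 8.55
position: [0.4498, -0.1532, 0.1116]
tcp_rot: [-0.0, 0.739, 0.674, -0.0]
ft_force: [0.5, 0.5, -4.4]
width: 0.0211
```

Request:
send_rows(targets="0 0 0 0 0 0.05 1;0 0 0 0 0 0.1 1;0 0 0 0 0 0.15 1;0 0 0 0 0 0.2 1;0 0 0 0 0 0.2 1")

```text
t: 9.05
position: [0.4497, -0.1532, 0.1095]
tcp_rot: [-0.0, 0.739, 0.674, -0.0]
ft_force: [-0.3, -0.2, -3.1]
width: 0.0219
```

Request:
send_rows(targets="0 0 0 0 0 0.05 1;0 0 0 0 0 0.1 1;0 0 0 0 0 0.15 1;0 0 0 0 0 0.2 1;0 0 0 0 0 0.2 1")

```text
t: 9.55
position: [0.4497, -0.1532, 0.1075]
tcp_rot: [-0.0, 0.739, 0.674, -0.0]
ft_force: [0.4, -0.4, -2.7]
width: 0.0215
```

Request:
send_rows(targets="0 0 0 0 0 0.05 1;0 0 0 0 0 0.1 1;0 0 0 0 0 0.15 1;0 0 0 0 0 0.2 1;0 0 0 0 0 0.2 1")

```text
t: 10.05
position: [0.4497, -0.1532, 0.1055]
tcp_rot: [-0.0, 0.739, 0.674, -0.0]
ft_force: [0.5, 0.2, -2.6]
width: 0.0216
```

Request:
send_rows(targets="0 0 0 0 0 0.05 1;0 0 0 0 0 0.1 1;0 0 0 0 0 0.15 1;0 0 0 0 0 0.15 1")

```text
t: 10.45
position: [0.4497, -0.1532, 0.104]
tcp_rot: [-0.0, 0.739, 0.674, -0.0]
ft_force: [0.2, 0.6, -2.6]
width: 0.0216
```

Request:
send_rows(targets="0 0 0 0 0 0.05 1;0 0 0 0 0 0.05 1;0 0 0 0 0 0.05 1")

```text
t: 10.75
position: [0.4498, -0.1532, 0.1037]
tcp_rot: [0.0, 0.739, 0.674, -0.0]
ft_force: [-0.4, -0.2, -2.1]
width: 0.0216
```

Request:
send_rows(targets="0 0 0 0 0 0.05 1;0 0 0 0 0 0.05 1;0 0 0 0 0 0.05 1")

```text
t: 11.05
position: [0.4499, -0.1533, 0.1036]
tcp_rot: [0.0, 0.739, 0.674, -0.0]
ft_force: [-3.7, 1.0, 6.0]
width: 0.0219
```

```bash
python3 -c "
from h import *
s=snap('side'); save(s,'s5.png',(190,215,290,325),5.4)
print(r.read_state()['ft_force'],r.read_state()['position'])"
```

```text
[-3.72664993  2.24790487  5.97488807] [ 0.44987354 -0.15327527  0.10364407]
```

View pics/s5.png

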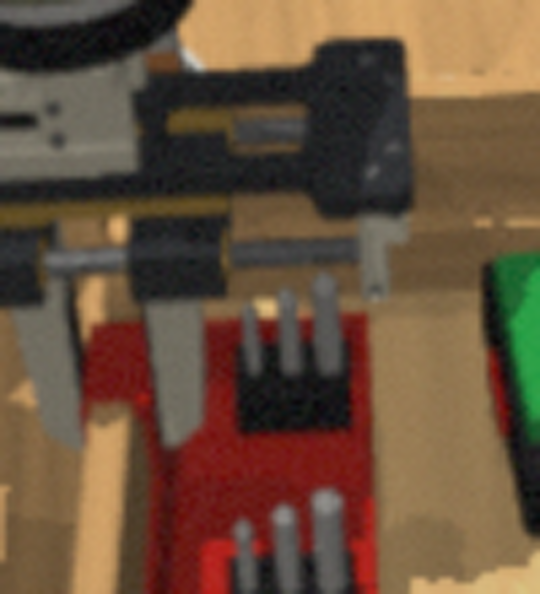

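Side view: the lip has dropped into the notch at crop (115,400), flush with the edge. The 8.5 N floor contact comes at TCP z 0.1036, which puts the hook at about 0.104, as expected for home. I'll hold briefly, relax slightly, then open.

Request:
send_rows(targets="0 0 0 0 0 -0.03 1;0 0 0 0 0 -0.03 1;0 0 0 0 0 -0.03 1;0 0 0 0 0 -0.03 0.7;0 0 0 0 0 -0.03 0.6;0 0 0 0 0 -0.03 0.4;0 0 0 0 0 -0.03 0.4;0 0 0 0 0 -0.03 0.4;0 0 0 0 0 -0.03 0.4;0 0 0 0 0 -0.03 0.4")

```text
t: 12.1
position: [0.4498, -0.1533, 0.1034]
tcp_rot: [0.0, 0.739, 0.674, 0.0]
ft_force: [-0.0, 0.1, -0.5]
width: 0.0557
```

Request:
send_rows(targets="0 0 0 0 0 -1 0.4;0 0 0 0 0 -3 0.4;0 0 0 0 0 -6 0.4;0 0 0 0 0 -10 0.4;0 0 0 0 0 -14 0.4;0 0 0 0 0 -14 0.4;0 0 0 10 0 -14 0.4;0 0 0 20 0 -14 0.4;0 0 0 20 0 -14 0.4;0 0 0 20 0 -14 0.4;0 0 0 20 0 -14 0.4;0 0 0 20 0 -14 0.4")

```text
t: 13.3
position: [0.4681, 0.0469, 0.2435]
tcp_rot: [0.0, 0.738, 0.675, -0.0]
ft_force: [-0.6, -0.8, -0.7]
width: 0.0559
```

```bash
python3 -c "
from h import *
t=snap('top'); s=snap('side'); a=cv2.resize(t['image'][160:310,290:490],None,fx=2.6,fy=2.6); b=cv2.resize(s['image'][225:325,190:290],(390,390),interpolation=cv2.INTER_CUBIC)
o=np.zeros((390,520+280,3),np.uint8); b=b[:, :280]; o[:,:520]=a; o[:,520:]=b
cv2.imwrite('pics/f.png',o[:,:,::-1])
print(r.read_state()['ft_force'],r.read_state()['position'])"
```

```text
[-0.91246453  0.28443489  0.75633862] [0.46819037 0.04500538 0.24341634]
```

View pics/f.png

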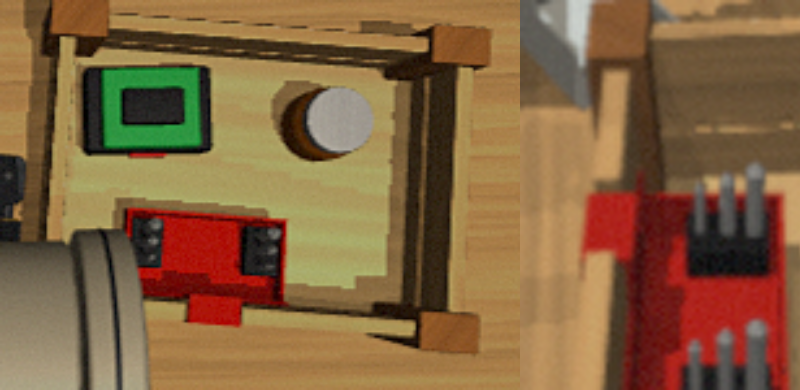

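The tray hangs upright with its lip over the board and filling the notch: top crop (213,310), side crop (608,220). Battery and jar are where they were, so I'm handing in.

```bash
python3 -c "
from h import *
print(r.close_job(), r.read_state()['t'])"
```

```text
the job is handed in; nothing more can be done
the job is handed in; nothing more can be done
```

The red tray now hangs inside the crate with its lip home in the notch, and I have handed the job in. No verdict was reported. It took about 13 s of the 72 s.

- **Finding the notch:** I placed it by eye from the top camera, about 28 mm to the +y side of the board's middle. Both camera views showed the tray about 1.8 mm off in x and 1.5 mm off in y, so I corrected that before lowering. The lip went in first time, so I did not need to feel along the edge.
- **Seating:** The lip passed the 112 mm edge height without touching. It met the notch floor with the gripper at z = 0.1036 m, which puts the hook at about 0.104 m. The contact force was about 8.5 N with the tray still held. I then eased off, opened the fingers and backed away.
- **Last pictures:** The tray hangs upright with its lip over the board. The battery and jar look unmoved by eye. The arm is clear, with about zero force at the wrist.
- **Not checked:**
  - The tape lay outside the last crops. I did not check it after the lift, when it looked unmoved.
  - I did not push the tray sideways to test that the notch holds it.

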